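# Make up a tap kit and a sprinkler kit in the purple bins

### The job

Make up two repair kits in the purple bins: the tap kit, in the bin with the yellow label, gets the chrome faucet handle and the black pipe cap that lies loose on the floor of the grey open tin; the sprinkler kit, in the bin with the white label, gets the steel spring clamp and the green sprinkler head. In each bin the metal part goes in the compartment next to the label and the plastic part in the other compartment, each resting on the compartment floor the same way up as you found it. Do not shift the blue can or the jar.

Things in the scene. Friction and masses are not known exactly. Their poses are not given: they have to be found in the camera images.
- bin_yellow: Purple open bin with a yellow label block on one end, fixed. Origin: centre of its underside; x along it, z up. Outside 220 (x) x 112 (y) x 45 mm high; walls, floor, divider 4 mm. A full-height divider at x = 0 makes two compartments 104 mm square: the label one centred at x = -54 mm, the other at x = +54 mm; floor at z = 4 mm. Label block 14 x 90 mm at x = -117 mm, top at the rim.
- bin_white: Purple open bin with a white label block on one end, fixed. Origin: centre of its underside; x along it, z up. Outside 220 (x) x 112 (y) x 45 mm high; walls, floor, divider 4 mm. A full-height divider at x = 0 makes two compartments 104 mm square: the label one centred at x = -54 mm, the other at x = +54 mm; floor at z = 4 mm. Label block 14 x 90 mm at x = -117 mm, top at the rim.
- tin: Grey painted open-topped tin, 180 x 180 x 45 mm high, walls and floor 3 mm thick, fixed to the shelf; the black pipe cap lies loose somewhere on its floor. Origin: centre of its underside, on the shelf; x and y along its sides, z up.
- handle_center (a point): Chrome metal T-shaped faucet handle, upright, about 150 g: round hub 36 mm in diameter and 44 mm high, with a 12 mm thick cross-bar through it along x, 71 mm long over its ball ends, centred 29 mm above its foot. This point is on the hub's axis half-way up, 22 mm above its foot. x along the cross-bar, z up; grip the hub across y (36 mm wide).
- cap_center (a point): Black plastic pipe cap, domed end up, in the tin: 44 mm in diameter, 32 mm high, about 50 g. This point is on its axis half-way up, 16 mm above its foot. z up; straight-sided for the lower 26 mm.
- clamp_center (a point): Steel spring clamp lying on its side, metal with small orange tips: 84 mm long along x (jaws to +x, handles to -x), at most 41 mm wide, 26 mm high, about 100 g. This point is at the pivot body, half-way up, 13 mm above the underside. The pivot body is a block 26 mm long with flat sides 26 mm apart across y: grip there. z up.
- sprinkler_center (a point): Green plastic sprinkler head standing upright: body 44 mm in diameter and 44 mm high with a 24 mm turret on top, 58 mm high in all, about 70 g. This point is on its axis, 29 mm above its foot. z up.
- can: Blue spray can, 60 mm in diameter, 160 mm high, standing; a bystander. Origin at the centre of its underside.
- jar: Jar with a steel lid, 70 mm in diameter, 90 mm high, standing; a bystander. Origin at the centre of its underside.
Things that resemble listed ones, but are neither listed nor needed, are in the scene too. Of the things that look like the part that bears cap_center, take the one that is farthest to the robot's right at the start.

How it is judged (in metres and radians):
At the end, for the whole second after the job is handed in: Handle and cap are in the yellow-labelled bin, clamp and sprinkler in the white: metal by the label, plastic beyond; each on the floor (within 42 mm of the compartment middle each way, 6 mm in height), upright to 0.2 rad, released, at rest; can and jar moved under 20 mm (x of handle_center in the frame of bin_yellow between -0.096 and -0.012 m and y of handle_center in the frame of bin_yellow between -0.042 and 0.042 m and z of handle_center in the frame of bin_yellow between 0.02 and 0.032 m and angle between each of handle_center, cap_center, clamp_center, sprinkler_center's own z axis and vertical below 0.2 rad and linear speed of each of handle, cap, clamp, sprinkler below 0.02 m/s and x of cap_center in the frame of bin_yellow between 0.012 and 0.096 m and y of cap_center in the frame of bin_yellow between -0.042 and 0.042 m and z of cap_center in the frame of bin_yellow between 0.014 and 0.026 m and x of clamp_center in the frame of bin_white between -0.096 and -0.012 m and y of clamp_center in the frame of bin_white between -0.042 and 0.042 m and z of clamp_center in the frame of bin_white between 0.011 and 0.023 m and x of sprinkler_center in the frame of bin_white between 0.012 and 0.096 m and y of sprinkler_center in the frame of bin_white between -0.042 and 0.042 m and z of sprinkler_center in the frame of bin_white between 0.027 and 0.039 m and distance of each of can, jar from where it was at the start of the episode below 0.02 m); the robot touches nothing.
It fails at once if the blue can is knocked or shifted (distance of can from where it was at the start of the episode above 0.02 m).
It fails at once if the jar is knocked or shifted (distance of jar from where it was at the start of the episode above 0.02 m).
It also fails if it takes over 112 s, if anything falls off the work surface, if the arm or the gripper's body presses on something with over 40 N, if the wrist force passes 120 N, or if a joint passes its speed limit or range.

### The arm

A 7-joint arm with a two-finger parallel gripper is mounted at the origin on the work surface. World frame = base frame: x ahead of the robot, y to its left, z up, the work surface at z = 0. Lengths are in mm, angles in rad, forces in N, time in s.
With the tool pointing down it reaches from about 400 to 850 mm from the base axis. Payload 10.4 kg.
Tool frame: the origin (TCP) lies between the finger pads; the fingertips stand 17 mm ahead of it and the grasp point (between the pads) lies 2 mm behind it; z points along the fingers, y is the line along which they close (so a half turn about z gives the same grasp; the last joint's range is limited). The gripper opens to 85 mm and grips with 20 to 120 N. Pads are 22 mm wide; open, the fingers measure 114 mm over their backs; the gripper's body (76 mm by 85 mm) begins 54 mm behind the grasp point. The pads swing forward as they close: fully open they stand 13 mm farther back than shut.
Start: joints at [-0.023, 0.332, -0.065, 1.46, 0.022, 1.35, -0.088], TCP at [625.019, 0.018, 248.338] pointing down, gripper open.
Joint ranges: [-2.6, 2.6], [-0.5, 2.12], [-1.47, 1.34], [0.16, 2.42], [-1.27, 4.41], [0.06, 2.06], [-2.6, 2.6]. Speed limits (rad/s): [2.22, 2.22, 2.79, 2.79, 3.14, 3.14, 3.14].

### API

Orientations are given as a unit quaternion [w, x, y, z].
In Python, from station import bot gives the robot as it stands.
- The arm moves only by the shell command python3 -m crank 'ROWS' [FORCE]. ROWS is JSON, a list that holds one entry, the list of rows, each a list of 7 numbers: the gripper's target within -1 to 1 (shut at 1, half-way at 0, fully open at -1), then the shift along the tool's x, y, z in m, then the turn, a rotation vector about the tool's x, y, z in degrees. In form: [[[fingers, x, y, z, wx, wy, wz], ...]]. A call has 1 to 5 rows; each row shifts and turns the commanded pose from where the row before left it, along the tool's axes as they then stand; what a row does not reach is not made up. A row lasts 1/12 s, in which the tool goes at most 41.7 mm and 7.16 degrees, less where a joint would pass 70% of its speed; a pose out of reach is approached as far as the arm can. A call is refused whole if a number of a shift passes 0.0417 or a number of a turn 7.16, either way. A call with a gripper value outside its range is refused whole. The fingers move at their own pace and stop on an object; FORCE is the grip in N (left out, the last holds). Time passes only in rows, so rows that do not move let the fingers close. It gives the time, the measured TCP pose, the force, the opening and the grip force at its end, in the units of the state.
- bot.state(): the state, without advancing time (a new reading comes with each control period).
- bot.read_camera(name): name is "scene" or "side" or "wrist"; returns the picture (420x560x3 uint8, red, green, blue); there is no depth.
- bot.camera_model(name): a dict with "fx", "fy", "cx", "cy" (pixels), "cam_to_world" (4x4, takes a point from camera to world coordinates). Camera axes: x right, y up, looking along -z (the intrinsics and any distortion apply to the point x, -y, -z); pixel columns grow to the right and rows downward; lengths in mm; the calibration is good to about 2 mm. The wrist camera is an equidistant fisheye: a pixel r from the principal point sees the ray r / f radians off the axis. A picture is of the moment at which its call begins: read the wrist's pose just before it. camera_model takes no time and is no camera call; for the wrist camera it gives the pose at the moment of the call.
- bot.job_done(): hands the job in; it is judged then, once.
The state is a dict: "time_s": time; "joint_positions": joint angles; "qvel": joint speeds; "effort": joint torques, N m; "position": TCP position; "eef_rot": TCP orientation; "contact_force": force on the tool from outside, world axes, zero at the start; "wrist_torque": the same for the moment, N m; "grip_width": finger opening in mm; "grip_force": force on a finger pad.
Only numpy, scipy, OpenCV 4.12 (cv2) and the standard library are available. Lean on these libraries where they do the work, as an engineer would, in place of code of your own. Each camera call takes 0.05 s, during which the arm holds its last target. There are 200 camera calls.

## Working session

There is one attempt and no reset: what is moved stays moved. The work goes in short steps, Python scripts to look and compute and a shell command to move; the robot and the scene stay as the last step left them, time stands still between calls to the robot, and variables do not carry over. Pictures are saved under pics/ and viewed, at most 14 in all, crops included, and the job is handed in when it is done.

```bash
mkdir -p pics; cat > h.py <<'E'
import numpy as np, cv2
from station import bot
def snap(n,f):
    m=bot.camera_model(n); im=bot.read_camera(n); cv2.imwrite('pics/'+f,im[:,:,::-1]); return m,im
def ray(m,u,v,fish=False):
    a=(u-m['cx'])/m['fx']; b=(v-m['cy'])/m['fy']
    if fish:
        t=np.hypot(a,b); s=np.sin(t)/max(t,1e-9); d=np.array([a*s,b*s,np.cos(t)])
    else: d=np.array([a,b,1.])
    d=d*[1,-1,-1]; T=np.array(m['cam_to_world']); return T[:3,3],T[:3,:3]@d
def at(m,u,v,z,fish=False):
    o,d=ray(m,u,v,fish); return (o+d*(z-o[2])/d[2]).round(1)
E
python3 - <<'E'
from h import *
import json
for n in ['scene','side','wrist']:
    m,im=snap(n,n+'0.png'); print(n,{k:(np.array(v).round(3).tolist()) if not isinstance(v,str) else v for k,v in m.items()})
    json.dump({k:np.array(v).tolist() for k,v in m.items() if not isinstance(v,str)},open(n+'0.json','w'))
s=bot.state(); print(s['eef_rot'],s['time_s'],s['grip_width'])
E
```

```text
scene {'fx': 472.051, 'fy': 472.051, 'cx': 276.836, 'cy': 204.951, 'cam_to_world': [[-0.297, -0.79, 0.537, 1184.873], [0.955, -0.251, 0.159, 163.977], [0.009, 0.56, 0.828, 1007.432], [0.0, 0.0, 0.0, 1.0]]}
side {'fx': 409.363, 'fy': 409.363, 'cx': 276.165, 'cy': 205.281, 'cam_to_world': [[0.998, 0.035, -0.046, 530.508], [-0.056, 0.777, -0.627, -512.002], [0.014, 0.628, 0.778, 689.021], [0.0, 0.0, 0.0, 1.0]]}
wrist {'fx': 325.192, 'fy': 325.192, 'cx': 276.442, 'cy': 210.45, 'cam_to_world': [[1.0, 0.0, 0.001, 625.114], [-0.001, 0.951, 0.309, 81.43], [-0.001, -0.309, 0.951, 371.695], [0.0, 0.0, 0.0, 1.0]]}
[-3.52417057e-04  7.07089907e-01  7.07123460e-01 -3.89853532e-04] 0.15 85.58015411640079
```

View pics/scene0.png

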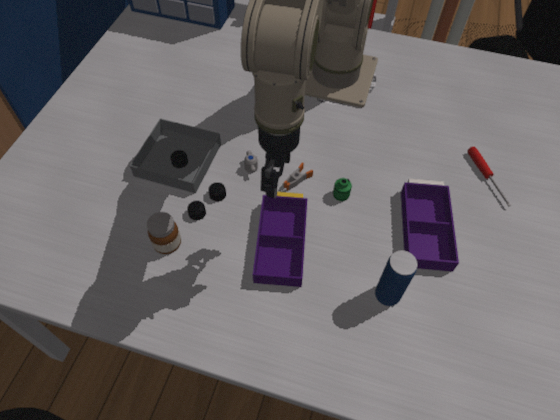

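View pics/wrist0.png

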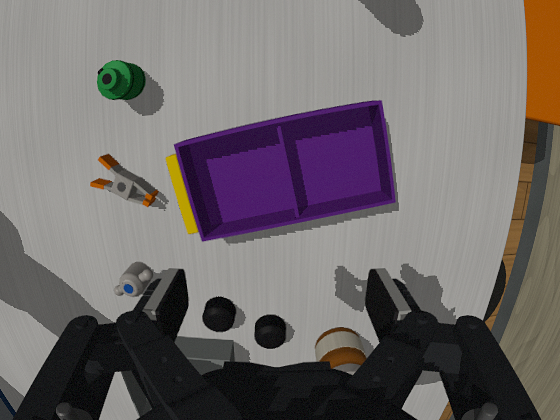

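View pics/side0.png

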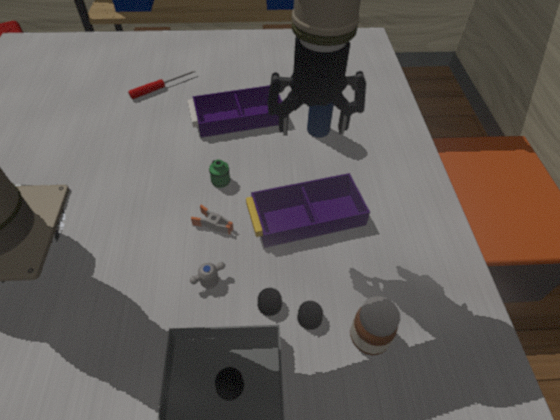

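Scene view: tin at (177,155) with a black cap inside at (180,159). Two look-alike caps lie outside it at (217,191) and (197,210). The handle is at (251,161), clamp (298,178), sprinkler (342,188), yellow bin (281,240), white bin (429,226), can (397,278), jar (164,233). The cap that fits is (180,159): it is in the tin and farthest to the robot's right (−y is image left). I'll confirm it in an enlarged crop.

```bash
python3 - <<'E'
import cv2,numpy as np
s=cv2.imread('pics/scene0.png')[115:265,125:365]; cv2.imwrite('pics/c1.png',cv2.resize(s,None,fx=3.3,fy=3.3,interpolation=cv2.INTER_CUBIC))
s=cv2.imread('pics/side0.png')[150:420,130:380]; cv2.imwrite('pics/c2.png',cv2.resize(s,None,fx=2.2,fy=2.2,interpolation=cv2.INTER_CUBIC))
E
```

```text
(no output)
```

View pics/c1.png

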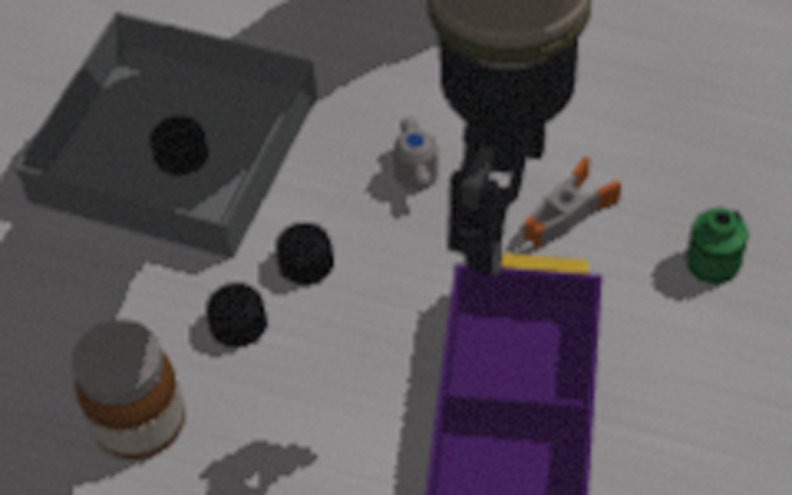

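View pics/c2.png

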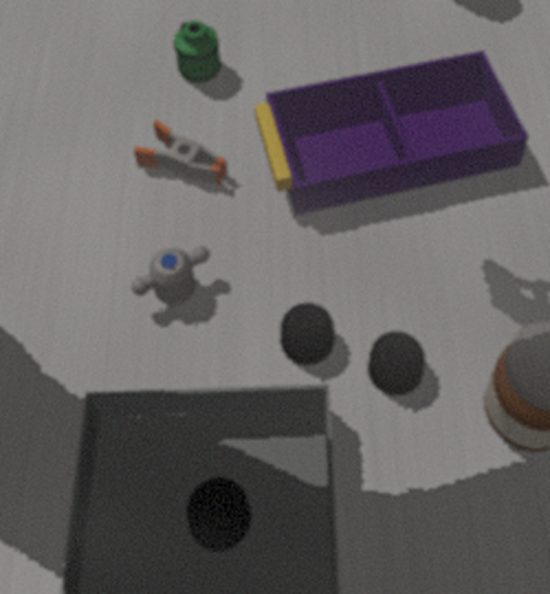

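```bash
python3 - <<'E'
from h import *
import json
M={n:json.load(open(n+'0.json')) for n in ['scene','side','wrist']}
def A(u,v,z): return at(M['scene'],125+u/3.3,115+v/3.3,z)[:2]
def B(u,v,z): return at(M['side'],130+u/2.2,150+v/2.2,z)[:2]
def S(u,v,z): return at(M['scene'],u,v,z)[:2]
def D(u,v,z): return at(M['side'],u,v,z)[:2]
def W(u,v,z): return at(M['wrist'],u,v,z,True)[:2]
p=print
p('handle',A(414,139,44),B(169,261,44),W(129,288,44)); p(' bar',B(140,286,29),B(201,254,29),A(407,126,29),A(424,173,29))
p('clamp',A(565,198,26),B(184,148,26),W(123,187,26),'handles',B(145,156,13),B(161,131,13),'tip',B(233,187,13),W(105,160,13),W(96,183,13),'wtips',W(150,200,13),W(166,206,13))
p('spr',A(724,217,58),B(196,28,58),W(108,79,58))
p('cap',A(180,145,19),B(219,513,19)); p('decoys',A(305,254,16),A(237,315,16))
p('jar',A(117,355,90),'can',S(401,262,160),D(319,0,160))
p('yb',[W(*q,45) for q in [(176,144),(381,101),(395,203),(203,240)]],[B(*q,45) for q in [(268,94),(485,53),(526,137),(292,190)]])
p('wb scene',[S(*q,45) for q in [(405,184),(449,184),(456,264),(408,265)]], D(195,96,45),D(200,120,45),D(275,88,45))
p('tin',[A(*q,45) for q in [(118,15),(316,66),(232,250),(24,165)]],B(87,394,45),B(327,388,45))
E
```

```text
handle [ 435.7 -133. ] [ 435.8 -132.9] [ 437.  -128.8]
 bar [ 411.1 -146.4] [ 460.  -118.6] [ 412.7 -147.6] [ 455.  -118.5]
clamp [442.7  -4.4] [440.9  -3.5] [443.3  -1.7] handles [403.3  -1.3] [416.5  27.8] tip [485.4 -40.3] [414.7  29.9] [397.    1.3] wtips [471.7 -21.8] [491.9 -29.5]
spr [447.7 121.8] [451.1 119.5] [450.9 122.2]
cap [ 480.4 -320.9] [ 477.6 -324.1]
decoys [ 549.9 -184.7] [ 618.9 -213.2]
jar [ 716.9 -251.2] can [692.2 279.8] [722.5 646.3]
yb [array([520.7,  47.6]), array([731.3,  92.5]), array([754.7, -16.2]), array([543. , -59.3])] [array([519.8,  42.3]), array([733.6,  86.1]), array([753.2, -19.5]), array([538.5, -68.1])]
wb scene [array([400.9, 270.8]), array([366.8, 377.9]), array([592.6, 416.1]), array([628.1, 312. ])] [380.2 375.9] [398.8 279.9] [587.3 402.7]
tin [array([ 383.9, -415.9]), array([ 387.1, -235.5]), array([ 581.8, -228.7]), array([ 554.9, -416.8])] [ 381.4 -242.9] [ 558.2 -247.1]
```

```bash
cat > d.py <<'E'
# usage: d.py x y z yaw  -> tool shift (mm) & turn (deg) left; yaw = world yaw of tool y axis
import sys; from h import *
from scipy.spatial.transform import Rotation as R
s=bot.state(); q=np.array(s['eef_rot']); r=R.from_quat(q[[1,2,3,0]]); M=r.as_matrix()
x,y,z,w=map(float,sys.argv[1:5]); c=np.deg2rad(w)
T=np.array([[-np.sin(c),np.cos(c),0],[np.cos(c),np.sin(c),0],[0,0,-1]]).T
print('pos',np.round(s['position'],1),'t',round(s['time_s'],2),'w',round(s['grip_width'],1),'gf',round(s['grip_force'],1),'F',np.round(s['contact_force'],1))
print('yaw',np.rad2deg(np.arctan2(M[1,1],M[0,1])).round(1),'turn',np.rad2deg(R.from_matrix(M.T@T).as_rotvec()).round(1))
T2=T; dd=np.array([x,y,z])-s['position']
print('shift now-frame',(M.T@dd).round(1),'after-turn frame',(T2.T@dd).round(1))
E
python3 -m crank '[[[-1,-0.0132,-0.0189,0.0098,0,0,0],[-1,-0.0132,-0.0189,0.0098,0,0,0],[-1,-0.0132,-0.0189,0.0098,0,0,0],[-1,-0.0132,-0.0189,0.0098,0,0,0],[-1,-0.0132,-0.0189,0.0098,0,0,0]]]' 40
python3 -m crank '[[[-1,-0.0132,-0.0189,0.0098,0,0,0],[-1,-0.0132,-0.0189,0.0098,0,0,0],[-1,-0.0132,-0.0189,0.0098,0,0,0],[-1,-0.0132,-0.0189,0.0098,0,0,0],[-1,-0.0132,-0.0189,0.0098,0,0,0]]]'
python3 -m crank '[[[-1,0,0,0,0,0,6],[-1,0,0,0,0,0,6],[-1,0,0,0,0,0,6],[-1,0,0,0,0,0,6],[-1,0,0,0,0,0,6]]]'
python3 -m crank '[[[-1,0,0,0,0,0,6],[-1,0,0,0,0,0,6],[-1,0,0,0,0,0,6],[-1,0,0,0,0,0,6],[-1,0,0,0,0,0,6]]]'
python3 d.py 436 -132 24 -60
python3 -c "
from h import *
m,im=snap('wrist','w1.png')
for n,p in [('handle',(129,288))]: pass
T=np.array(m['cam_to_world']);print(T.round(2).tolist())"
```

```text
time_s: 0.57
position: [529.4, -66.5, 198.6]
eef_rot: [-0.0, 0.707, 0.707, -0.0]
contact_force: [-0.0, -0.4, -0.6]
grip_width: 85.2
grip_force: 0.0
time_s: 0.98
position: [434.9, -132.5, 149.8]
eef_rot: [-0.0, 0.707, 0.707, 0.0]
contact_force: [-0.3, -0.7, 0.8]
grip_width: 85.2
grip_force: 0.0
time_s: 1.4
position: [435.8, -132.0, 150.2]
eef_rot: [-0.0, 0.867, 0.498, -0.0]
contact_force: [0.4, -0.5, 0.4]
grip_width: 85.5
grip_force: 0.0
time_s: 1.82
position: [435.9, -131.9, 150.2]
eef_rot: [-0.0, 0.967, 0.256, -0.0]
contact_force: [0.2, -0.5, -0.4]
grip_width: 85.4
grip_force: 0.0
pos [ 435.9 -131.9  150.2] t 1.82 w 85.4 gf 0.0 F [ 0.2 -0.5 -0.4]
yaw -60.3 turn [-0.   0.  -0.3]
shift now-frame [1.000e-01 1.000e-01 1.262e+02] after-turn frame [1.000e-01 1.000e-01 1.262e+02]
[[0.5, 0.83, 0.27, 504.97], [-0.87, 0.47, 0.15, -90.5], [-0.0, -0.31, 0.95, 274.26], [0.0, 0.0, 0.0, 1.0]]
```

View pics/w1.png

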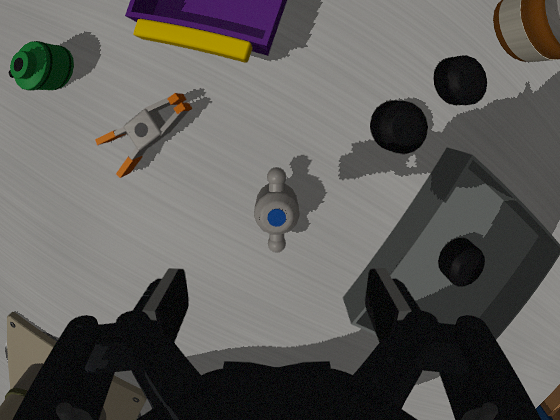

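Near view: the handle's blue disc is at (277,217), with its bar along the tool x axis and centred between the fingers. The clamp pivot is at (141,130), the tin cap at (461,262), and the decoys at (399,126) and (460,80).

```bash
python3 - <<'E'
from h import *
m=bot.camera_model('wrist')
for n,u,v,z in [('handle',277,217,44),('b1',276,175,29),('b2',277,243,29),('clamp',141,130,26),('hA',100,140,13),('hB',123,171,13),('jaw',181,103,13),('spr',17,65,58),('cap',461,262,19)]: print(n,at(m,u,v,z,True))
E
python3 -m crank '[[[-1,0,0,0.025,0,0,0],[-1,0,0,0.025,0,0,0],[-1,0,0,0.025,0,0,0],[-1,0,0,0.025,0,0,0],[-1,0,0,0.026,0,0,0]]]'
python3 -m crank '[[[1,0,0,0,0,0,0],[1,0,0,0,0,0,0],[1,0,0,0,0,0,0],[1,0,0,0,0,0,0],[1,0,0,0,0,0,0]]]' 40
python3 -m crank '[[[1,0,0,0,0,0,0],[1,0,0,0,0,0,0],[1,0,0,0,0,0,0],[1,0,0,0,0,0,0],[1,0,0,0,0,0,0]]]' 40
```

```text
handle [ 435.7 -130.4   44. ]
b1 [ 460.6 -115.7   29. ]
b2 [ 411.4 -144.1   29. ]
clamp [441.   -2.5  26. ]
hA [412.1  35.9  13. ]
hB [397.1   3.3  13. ]
jaw [473.3 -20.2  13. ]
spr [449.5 122.5  58. ]
cap [ 475.5 -318.    19. ]
time_s: 2.28
position: [436.0, -131.9, 23.4]
eef_rot: [0.0, 0.966, 0.26, 0.0]
contact_force: [1.7, -0.3, -0.7]
grip_width: 85.1
grip_force: 0.0
time_s: 2.7
position: [437.2, -132.2, 26.2]
eef_rot: [0.001, 0.966, 0.259, 0.001]
contact_force: [-0.7, 0.8, 6.1]
grip_width: 34.8
grip_force: 39.2
time_s: 3.12
position: [437.2, -132.2, 26.2]
eef_rot: [0.001, 0.966, 0.259, 0.001]
contact_force: [-1.4, 0.4, 5.7]
grip_width: 34.8
grip_force: 39.3
```

```bash

python3 -m crank '[[[1,0,0,-0.025,0,0,0],[1,0,0,-0.025,0,0,0],[1,0,0,-0.025,0,0,0],[1,0,0,-0.025,0,0,0],[1,0,0,-0.025,0,0,0]]]'
python3 -m crank '[[[1,0,0,0,0,0,6],[1,0,0,0,0,0,6],[1,0,0,0,0,0,6],[1,0,0,0,0,0,0],[1,0,0,0,0,0,0]]]'
python3 d.py 584 3 150 -78
```

```text
time_s: 3.53
position: [436.1, -132.0, 151.9]
eef_rot: [0.0, 0.966, 0.259, 0.001]
contact_force: [0.4, -0.1, -1.7]
grip_width: 34.7
grip_force: 40.6
time_s: 3.95
position: [436.2, -132.0, 150.2]
eef_rot: [0.0, 0.994, 0.106, 0.001]
contact_force: [0.6, 0.0, -1.1]
grip_width: 34.3
grip_force: 40.6
pos [ 436.2 -132.   150.2] t 3.95 w 34.3 gf 40.6 F [ 0.6  0.  -1.1]
yaw -77.8 turn [ 0.  -0.1  0.2]
shift now-frame [ 173.  -100.8    0.4] after-turn frame [ 172.6 -101.4    0.2]
```

```bash

python3 -m crank '[[[1,0.0216,-0.0126,0,0,0,0],[1,0.0216,-0.0126,0,0,0,0],[1,0.0216,-0.0126,0,0,0,0],[1,0.0216,-0.0126,0,0,0,0],[1,0.0216,-0.0126,0,0,0,0]]]'
python3 -m crank '[[[1,0.0216,-0.0126,0,0,0,0],[1,0.0216,-0.0126,0,0,0,0],[1,0.0216,-0.0126,0,0,0,0],[1,0,0,0,0,0,0],[1,0,0,0,0,0,0]]]'
python3 d.py 584 3 150 -78
python3 - <<'E'
from h import *
import json
m,im=snap('wrist','w2.png'); json.dump({k:np.array(v).tolist() for k,v in m.items() if not isinstance(v,str)},open('w2.json','w'))
E
```

```text
time_s: 4.37
position: [529.4, -47.0, 149.7]
eef_rot: [-0.0, 0.994, 0.107, 0.0]
contact_force: [-0.6, 0.1, -1.3]
grip_width: 34.5
grip_force: 40.6
time_s: 4.78
position: [584.5, 3.8, 149.2]
eef_rot: [-0.0, 0.994, 0.107, -0.0]
contact_force: [0.3, -0.3, -0.9]
grip_width: 34.9
grip_force: 40.6
pos [584.5   3.8 149.2] t 4.78 w 34.9 gf 40.6 F [ 0.3 -0.3 -0.9]
yaw -77.7 turn [-0.   0.   0.3]
shift now-frame [-0.7  0.7 -0.8] after-turn frame [-0.7  0.7 -0.8]
```

View pics/w2.png

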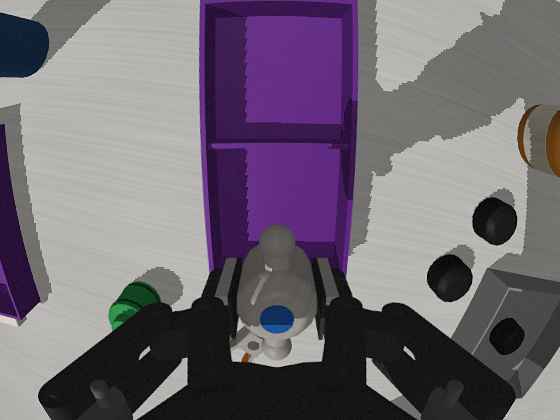

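The handle is held upright, its disc at (276,319). The bin divider's rim runs from (209,146) to (352,146). The far outer corners are near (201,3) and (357,3).

```bash
python3 - <<'E'
from h import *
import json
m=json.load(open('w2.json'))
for u,v in [(204,146),(354,146),(201,3),(357,3),(209,270),(347,270)]: print(u,v,at(m,u,v,45,True))
E
```

```text
204 146 [626.   67.9  45. ]
354 146 [648.9 -36.7  45. ]
201 3 [728.4  91.7  45. ]
357 3 [752.2 -15.6  45. ]
209 270 [528.8  49.6  45. ]
347 270 [552.4 -59.3  45. ]
```

```bash

python3 -m crank '[[[1,0,0,0.025,0,0,0],[1,0,0,0.025,0,0,0],[1,0,0,0.025,0,0,0],[1,0,0,0.025,0,0,0],[1,0,0,0.013,0,0,0]]]'
python3 -m crank '[[[1,0,0,0.004,0,0,0],[1,0,0,0,0,0,0],[1,0,0,0,0,0,0]]]'
python3 -m crank '[[[-0.3,0,0,0,0,0,0],[-0.3,0,0,0,0,0,0],[-0.3,0,0,0,0,0,0],[-0.3,0,0,0,0,0,0],[-0.3,0,0,0,0,0,0]]]'
python3 -m crank '[[[-0.3,0,0,-0.02,0,0,0],[-0.3,0,0,-0.025,0,0,0],[-0.3,0,0,-0.025,0,0,0],[-0.3,0,0,-0.025,0,0,0],[-1,0,0,-0.025,0,0,0]]]'
python3 d.py 478 -321 150 -90
```

```text
time_s: 5.25
position: [582.1, 1.2, 33.8]
eef_rot: [0.0, 0.995, 0.105, -0.002]
contact_force: [-1.1, -0.5, -1.7]
grip_width: 34.8
grip_force: 40.6
time_s: 5.5
position: [584.9, 2.3, 33.7]
eef_rot: [0.0, 0.995, 0.105, 0.001]
contact_force: [-0.8, -1.1, -1.7]
grip_width: 34.7
grip_force: 40.6
time_s: 5.92
position: [584.3, 2.6, 32.7]
eef_rot: [0.0, 0.995, 0.105, 0.0]
contact_force: [0.2, 0.5, 0.4]
grip_width: 55.3
grip_force: 0.0
time_s: 6.33
position: [584.0, 2.6, 153.7]
eef_rot: [-0.0, 0.995, 0.105, 0.0]
contact_force: [0.6, -0.1, 0.1]
grip_width: 66.2
grip_force: 0.0
pos [584.    2.6 153.7] t 6.33 w 66.2 gf 0.0 F [ 0.6 -0.1  0.1]
yaw -78.0 turn [-0. -0. 12.]
shift now-frame [-170.9  294.5    3.6] after-turn frame [-106.   323.6    3.7]
```

```bash

python3 -m crank '[[[-1,-0.0171,0.0295,0,0,0,0],[-1,-0.0171,0.0295,0,0,0,0],[-1,-0.0171,0.0295,0,0,0,0],[-1,-0.0171,0.0295,0,0,0,0],[-1,-0.0171,0.0295,0,0,0,0]]]'
python3 -m crank '[[[-1,-0.0171,0.0295,0,0,0,0],[-1,-0.0171,0.0295,0,0,0,0],[-1,-0.0171,0.0295,0,0,0,0],[-1,-0.0171,0.0295,0,0,0,0],[-1,-0.0171,0.0295,0,0,0,0]]]'
python3 -m crank '[[[-1,0,0,0,0,0,0],[-1,0,0,0,0,0,0]]]'
python3 d.py 478 -321 150 -78
python3 - <<'E'
from h import *
import json
m,im=snap('wrist','w3.png'); json.dump({k:np.array(v).tolist() for k,v in m.items() if not isinstance(v,str)},open('w3.json','w'))
E
```

```text
time_s: 6.75
position: [530.4, -160.9, 152.6]
eef_rot: [0.0, 0.995, 0.105, 0.0]
contact_force: [0.5, -0.1, 0.4]
grip_width: 85.0
grip_force: 0.0
time_s: 7.17
position: [477.4, -323.0, 152.6]
eef_rot: [0.0, 0.995, 0.105, 0.0]
contact_force: [1.9, -0.3, -0.7]
grip_width: 85.0
grip_force: 0.0
time_s: 7.33
position: [477.0, -323.7, 152.4]
eef_rot: [0.0, 0.995, 0.102, -0.0]
contact_force: [1.0, 1.5, -0.1]
grip_width: 85.5
grip_force: 0.0
pos [ 477.  -323.7  152.4] t 7.33 w 85.5 gf 0.0 F [ 1.   1.5 -0.1]
yaw -78.2 turn [ 0.   0.  -0.2]
shift now-frame [ 1.6 -2.4  2.4] after-turn frame [ 1.6 -2.4  2.4]
```

View pics/w3.png

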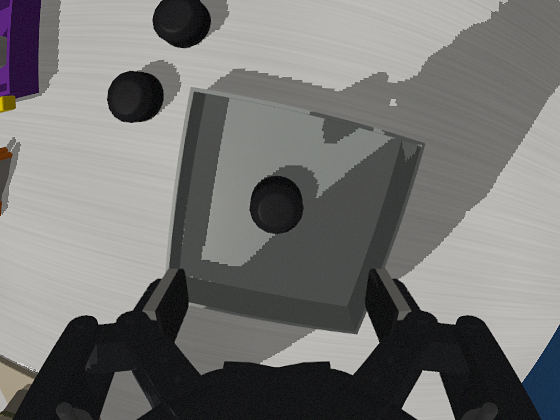

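The tin cap is at (276,205), centred between the fingers. The decoys are at (135,97) and (181,21), outside the tin. I'll confirm the offset.

```bash
python3 - <<'E'
from h import *
import json
m=json.load(open('w3.json'))
print(at(m,276,205,21,True),[at(m,*p,45,True) for p in [(191,88),(425,145),(359,332),(168,297)]])
E
```

```text
[ 478.1 -321.    21. ] [array([ 558.6, -242.6,   45. ]), array([ 555.6, -421.1,   45. ]), array([ 381. , -419.5,   45. ]), array([ 383.6, -243.7,   45. ])]
```

```bash

python3 -m crank '[[[-1,0.0016,-0.0024,0.025,0,0,0],[-1,0,0,0.025,0,0,0],[-1,0,0,0.025,0,0,0],[-1,0,0,0.025,0,0,0],[-1,0,0,0.021,0,0,0]]]'
python3 -m crank '[[[1,0,0,0,0,0,0],[1,0,0,0,0,0,0],[1,0,0,0,0,0,0],[1,0,0,0,0,0,0],[1,0,0,0,0,0,0]]]' 30
python3 -m crank '[[[1,0,0,0,0,0,0],[1,0,0,0,0,0,0],[1,0,0,0,0,0,0],[1,0,0,0,0,0,0]]]'
python3 -m crank '[[[1,0,0,-0.025,0,0,0],[1,0,0,-0.025,0,0,0],[1,0,0,-0.025,0,0,0],[1,0,0,-0.025,0,0,0],[1,0,0,-0.021,0,0,0]]]'
python3 d.py 690.3 26.8 150 -78
```

```text
time_s: 7.8
position: [479.8, -316.6, 29.7]
eef_rot: [-0.001, 0.994, 0.106, -0.0]
contact_force: [-0.7, 0.3, 0.7]
grip_width: 85.1
grip_force: 0.0
time_s: 8.22
position: [480.6, -319.0, 33.5]
eef_rot: [0.001, 0.994, 0.105, 0.001]
contact_force: [-0.7, 1.8, 6.4]
grip_width: 41.6
grip_force: 30.3
time_s: 8.55
position: [480.6, -319.0, 33.5]
eef_rot: [0.001, 0.995, 0.105, 0.001]
contact_force: [-0.7, 2.9, 7.1]
grip_width: 42.3
grip_force: 30.4
time_s: 8.97
position: [479.8, -319.2, 155.5]
eef_rot: [0.001, 0.995, 0.105, 0.001]
contact_force: [0.6, -0.4, -0.7]
grip_width: 41.9
grip_force: 30.9
pos [ 479.8 -319.2  155.5] t 8.97 w 41.9 gf 30.9 F [ 0.6 -0.4 -0.7]
yaw -78.0 turn [ 0.1 -0.1 -0. ]
shift now-frame [ 277.8 -294.7    5.6] after-turn frame [ 277.9 -294.7    5.5]
```

```bash

python3 -m crank '[[[1,0.0231,-0.0245,0,0,0,0],[1,0.0231,-0.0245,0,0,0,0],[1,0.0231,-0.0245,0,0,0,0],[1,0.0231,-0.0245,0,0,0,0],[1,0.0231,-0.0245,0,0,0,0]]]'
python3 -m crank '[[[1,0.0231,-0.0245,0,0,0,0],[1,0.0231,-0.0245,0,0,0,0],[1,0.0231,-0.0245,0,0,0,0],[1,0.0231,-0.0245,0,0,0,0],[1,0.0231,-0.0245,0,0,0,0]]]'
python3 -m crank '[[[1,0.0231,-0.0245,0,0,0,0],[1,0.0231,-0.0245,0,0,0,0],[1,0,0,0,0,0,0],[1,0,0,0,0,0,0]]]'
python3 d.py 690.3 26.8 36 -78
```

```text
time_s: 9.38
position: [567.7, -173.7, 153.8]
eef_rot: [0.0, 0.995, 0.104, 0.001]
contact_force: [0.9, -0.7, -0.9]
grip_width: 42.0
grip_force: 30.9
time_s: 9.8
position: [655.2, -29.7, 153.8]
eef_rot: [0.0, 0.995, 0.104, 0.001]
contact_force: [0.1, -0.3, -0.6]
grip_width: 41.8
grip_force: 30.9
time_s: 10.13
position: [689.8, 29.4, 153.0]
eef_rot: [-0.0, 0.994, 0.106, 0.001]
contact_force: [-0.4, -1.6, -0.4]
grip_width: 41.8
grip_force: 30.9
pos [689.8  29.4 153. ] t 10.13 w 41.8 gf 30.9 F [-0.4 -1.6 -0.4]
yaw -77.8 turn [-0.  -0.1  0.2]
shift now-frame [ -0.2   2.7 116.9] after-turn frame [-1.00e-01  2.60e+00  1.17e+02]
```

```bash

python3 -m crank '[[[1,0,0.0026,0.025,0,0,0],[1,0,0,0.025,0,0,0],[1,0,0,0.025,0,0,0],[1,0,0,0.025,0,0,0],[1,0,0,0.015,0,0,0]]]'
python3 -m crank '[[[1,0,0,0.002,0,0,0],[1,0,0,0,0,0,0],[1,0,0,0,0,0,0]]]'
python3 d.py 690.3 26.8 36 -78
```

```text
time_s: 10.55
position: [688.5, 22.0, 35.4]
eef_rot: [0.0, 0.995, 0.104, -0.001]
contact_force: [0.1, -0.3, -0.7]
grip_width: 41.6
grip_force: 30.9
time_s: 10.8
position: [690.2, 23.1, 36.5]
eef_rot: [0.0, 0.995, 0.104, 0.001]
contact_force: [0.2, -0.3, -0.3]
grip_width: 41.8
grip_force: 33.2
pos [690.2  23.1  36.5] t 10.8 w 41.8 gf 33.2 F [ 0.2 -0.3 -0.3]
yaw -78.0 turn [ 0.  -0.1 -0. ]
shift now-frame [ 0.8 -3.6  0.5] after-turn frame [ 0.8 -3.6  0.5]
```

```bash

python3 -m crank '[[[-0.35,0,0,0,0,0,0],[-0.35,0,0,0,0,0,0],[-0.35,0,0,0,0,0,0],[-0.35,0,0,0,0,0,0],[-0.35,0,0,0,0,0,0]]]'
python3 -m crank '[[[-0.35,0,0,-0.02,0,0,0],[-0.35,0,0,-0.025,0,0,0],[-0.35,0,0,-0.025,0,0,0],[-0.35,0,0,-0.025,0,0,0],[-1,0,0,-0.035,0,0,2]]]'
python3 d.py 450 121.5 160 -80
```

```text
time_s: 11.22
position: [689.9, 23.8, 35.6]
eef_rot: [-0.0, 0.995, 0.105, 0.0]
contact_force: [-0.0, 0.0, -0.1]
grip_width: 57.5
grip_force: 0.0
time_s: 11.63
position: [688.6, 23.7, 164.6]
eef_rot: [-0.0, 0.996, 0.087, -0.002]
contact_force: [0.1, 0.4, -1.0]
grip_width: 68.0
grip_force: 0.0
pos [688.6  23.7 164.6] t 11.63 w 68.0 gf 0.0 F [ 0.1  0.4 -1. ]
yaw -80.0 turn [-0.   0.2  0. ]
shift now-frame [-217.9 -137.9    5.4] after-turn frame [-218.  -137.8    4.6]
```

```bash

python3 -m crank '[[[-1,-0.0272,-0.0172,0,0,0,0],[-1,-0.0272,-0.0172,0,0,0,0],[-1,-0.0272,-0.0172,0,0,0,0],[-1,-0.0272,-0.0172,0,0,0,0],[-1,-0.0272,-0.0172,0,0,0,0]]]'
python3 -m crank '[[[-1,-0.0272,-0.0172,0,0,0,0],[-1,-0.0272,-0.0172,0,0,0,0],[-1,-0.0272,-0.0172,0,0,0,0],[-1,0,0,0,0,0,0],[-1,0,0,0,0,0,0]]]'
python3 d.py 450 121.5 40 -80
python3 - <<'E'
from h import *
import json
m,im=snap('wrist','w4.png'); json.dump({k:np.array(v).tolist() for k,v in m.items() if not isinstance(v,str)},open('w4.json','w'))
E
```

```text
time_s: 12.05
position: [539.4, 85.3, 165.4]
eef_rot: [0.0, 0.996, 0.087, 0.0]
contact_force: [-0.1, 0.1, 1.2]
grip_width: 85.3
grip_force: 0.0
time_s: 12.47
position: [450.7, 122.2, 165.8]
eef_rot: [-0.0, 0.996, 0.088, 0.001]
contact_force: [1.2, -0.2, -0.2]
grip_width: 85.6
grip_force: 0.0
pos [450.7 122.2 165.8] t 12.47 w 85.6 gf 0.0 F [ 1.2 -0.2 -0.2]
yaw -79.9 turn [ 0.  -0.1  0.1]
shift now-frame [ -0.9   0.6 125.8] after-turn frame [ -0.8   0.6 125.8]
```

View pics/w4.png

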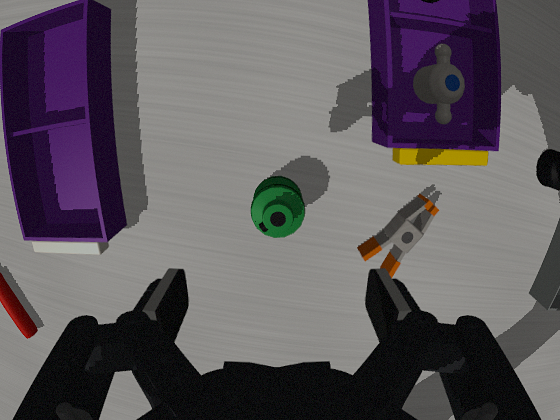

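The handle stands upright in the yellow label compartment, its disc at (452,83). The sprinkler turret is at (278,219), the clamp pivot at (407,237), and the white bin's near rim corners at (25,239) and (126,228).

```bash
python3 - <<'E'
from h import *
import json
m=json.load(open('w4.json'))
for n,u,v,z in [('spr',278,219,58),('nl',25,239,45),('nr',126,228,45),('far r',111,12,45),('fl',2,33,45),('divL',12,133,45),('divR',86,116,45),('clamp',407,237,26),('jaw',433,190,13),('orange jaws',432,208,20),('h1',363,253,13),('h2',386,272,13)]: print(n,at(m,u,v,z,True))
E
```

```text
spr [448.4 122.8  58. ]
nl [374.2 376.5  45. ]
nr [412.  250.6  45. ]
far r [593.6 286.   45. ]
fl [582.5 418.8  45. ]
divL [483.2 387.9  45. ]
divR [504.6 295.7  45. ]
clamp [440.4  -0.8  26. ]
jaw [486.8 -20.6  13. ]
orange jaws [470.9 -21.1  20. ]
h1 [412.7  32.8  13. ]
h2 [395.7   2.5  13. ]
```

```bash

python3 -m crank '[[[-1,-0.001,0,0.026,0,0,0],[-1,0,0,0.026,0,0,0],[-1,0,0,0.026,0,0,0],[-1,0,0,0.026,0,0,0],[-1,0,0,0.026,0,0,0]]]'
python3 -m crank '[[[1,0,0,0,0,0,0],[1,0,0,0,0,0,0],[1,0,0,0,0,0,0],[1,0,0,0,0,0,0],[1,0,0,0,0,0,0]]]' 30
python3 -m crank '[[[1,0,0,0,0,0,0],[1,0,0,0,0,0,0],[1,0,0,0,0,0,0],[1,0,0,0,0,0,0]]]'
python3 -m crank '[[[1,0,0,-0.025,0,0,0],[1,0,0,-0.025,0,0,0],[1,0,0,-0.025,0,0,0],[1,0,0,-0.025,0,0,0],[1,0,0,-0.03,0,0,0]]]'
python3 d.py 549 353 165 -80
```

```text
time_s: 12.93
position: [451.7, 120.7, 34.2]
eef_rot: [0.0, 0.996, 0.086, 0.0]
contact_force: [0.8, 0.4, -0.6]
grip_width: 85.1
grip_force: 0.0
time_s: 13.35
position: [452.1, 121.6, 37.1]
eef_rot: [-0.0, 0.996, 0.087, 0.002]
contact_force: [0.5, -0.7, 4.7]
grip_width: 43.0
grip_force: 31.0
time_s: 13.68
position: [452.1, 121.6, 37.1]
eef_rot: [-0.0, 0.996, 0.087, 0.002]
contact_force: [-0.8, -0.7, 7.5]
grip_width: 42.8
grip_force: 31.2
time_s: 14.1
position: [450.2, 121.1, 166.9]
eef_rot: [-0.0, 0.996, 0.087, 0.0]
contact_force: [0.6, -0.5, -0.2]
grip_width: 42.7
grip_force: 31.1
pos [450.2 121.1 166.9] t 14.1 w 42.7 gf 31.1 F [ 0.6 -0.5 -0.2]
yaw -80.0 turn [-0. -0. -0.]
shift now-frame [ 137.5 -211.2    1.9] after-turn frame [ 137.5 -211.2    1.9]
```

```bash

python3 -m crank '[[[1,0.0172,-0.0264,0,0,0,0],[1,0.0172,-0.0264,0,0,0,0],[1,0.0172,-0.0264,0,0,0,0],[1,0.0172,-0.0264,0,0,0,0],[1,0.0172,-0.0264,0,0,0,0]]]'
python3 -m crank '[[[1,0.0172,-0.0264,0,0,0,0],[1,0.0172,-0.0264,0,0,0,0],[1,0.0172,-0.0264,0,0,0,0],[1,0,0,0,0,0,0],[1,0,0,0,0,0,0]]]'
python3 d.py 549 353 42.5 -80
python3 - <<'E'
from h import *
import json
m,im=snap('wrist','w5.png'); json.dump({k:np.array(v).tolist() for k,v in m.items() if not isinstance(v,str)},open('w5.json','w'))
E
```

```text
time_s: 14.52
position: [513.0, 267.7, 166.4]
eef_rot: [-0.0, 0.996, 0.087, 0.001]
contact_force: [0.2, -0.4, -1.0]
grip_width: 42.4
grip_force: 31.1
time_s: 14.93
position: [549.1, 355.0, 165.4]
eef_rot: [-0.0, 0.996, 0.088, -0.0]
contact_force: [1.0, -0.6, -1.5]
grip_width: 42.9
grip_force: 31.1
pos [549.1 355.  165.4] t 14.93 w 42.9 gf 31.1 F [ 1.  -0.6 -1.5]
yaw -79.9 turn [-0.   0.   0.1]
shift now-frame [ -0.5   2.1 122.9] after-turn frame [ -0.5   2.  122.9]
```

View pics/w5.png

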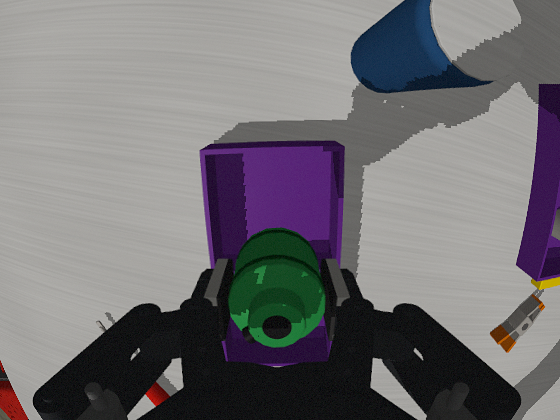

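The sprinkler is upright in the grip. The white bin's far rim corners are at (201,149) and (344,145), and the can base is near (375,70), clear of the path.

```bash
python3 - <<'E'
from h import *
import json
m=json.load(open('w5.json'))
a=at(m,201,149,45,True);b=at(m,344,145,45,True);print(a,b,(a+b)/2)
c=(a+b)[:2]/2; e=np.array([np.cos(np.deg2rad(10)),np.sin(np.deg2rad(10))]); print('centre',c-110*e,'far',c-56*e,'label',c-164*e)
print([at(m,*p,0,True) for p in [(372,88),(440,88)]])
E
```

```text
[587.8 422.9  45. ] [609.9 315.8  45. ] [598.85 369.35  45.  ]
centre [490.52114717 350.24870046] far [543.70076583 359.62570205] label [437.34152851 340.87169886]
[array([663.3, 290.7,   0. ]), array([682.2, 223.5,   0. ])]
```

```bash

python3 -m crank '[[[1,-0.002,-0.003,0.025,0,0,0],[1,0,0,0.025,0,0,0],[1,0,0,0.025,0,0,0],[1,0,0,0.025,0,0,0],[1,0,0,0.02,0,0,0]]]'
python3 -m crank '[[[1,0,0,0.002,0,0,0],[1,0,0,0,0,0,0],[1,0,0,0,0,0,0]]]'
python3 d.py 546.5 357.5 42.5 -80
```

```text
time_s: 15.4
position: [546.9, 353.9, 44.3]
eef_rot: [0.001, 0.996, 0.086, -0.0]
contact_force: [-0.1, 0.2, -0.9]
grip_width: 43.1
grip_force: 31.1
time_s: 15.65
position: [547.5, 355.2, 44.6]
eef_rot: [-0.0, 0.996, 0.087, 0.001]
contact_force: [0.6, -0.3, -0.8]
grip_width: 42.8
grip_force: 31.6
pos [547.5 355.2  44.6] t 15.65 w 42.8 gf 31.6 F [ 0.6 -0.3 -0.8]
yaw -80.1 turn [-0.  -0.1 -0.1]
shift now-frame [-0.6 -2.4  2.1] after-turn frame [-0.6 -2.4  2.1]
```

```bash

python3 -m crank '[[[1,0,-0.001,0.002,0,0,0],[1,0,0,0,0,0,0],[-0.35,0,0,0,0,0,0],[-0.35,0,0,0,0,0,0],[-0.35,0,0,0,0,0,0]]]'
python3 -m crank '[[[-0.35,0,0,0,0,0,0],[-0.35,0,0,-0.025,0,0,0],[-0.35,0,0,-0.025,0,0,0],[-0.35,0,0,-0.035,0,0,0],[-0.5,0,0,-0.035,0,0,0]]]'
python3 d.py 441.5 -2 150 -120
```

```text
time_s: 16.07
position: [546.9, 356.9, 41.7]
eef_rot: [-0.0, 0.996, 0.087, 0.0]
contact_force: [-0.3, -0.1, -0.3]
grip_width: 57.8
grip_force: 0.0
time_s: 16.48
position: [546.3, 356.4, 162.1]
eef_rot: [0.0, 0.996, 0.087, -0.001]
contact_force: [0.4, 0.6, 0.2]
grip_width: 63.9
grip_force: 0.0
pos [546.3 356.4 162.1] t 16.48 w 63.9 gf 0.0 F [0.4 0.6 0.2]
yaw -80.0 turn [ 0.1  0.1 40. ]
shift now-frame [-165.4  334.8   12.6] after-turn frame [ 88.5 362.8  12.1]
```

```bash

python3 -m crank '[[[-1,-0.0138,0.0279,0.001,0,0,0],[-1,-0.0138,0.0279,0.001,0,0,0],[-1,-0.0138,0.0279,0.001,0,0,0],[-1,-0.0138,0.0279,0.001,0,0,0],[-1,-0.0138,0.0279,0.001,0,0,0]]]'
python3 -m crank '[[[-1,-0.0138,0.0279,0.001,0,0,0],[-1,-0.0138,0.0279,0.001,0,0,0],[-1,-0.0138,0.0279,0.001,0,0,0],[-1,-0.0138,0.0279,0.001,0,0,0],[-1,-0.0138,0.0279,0.001,0,0,0]]]'
python3 -m crank '[[[-1,-0.0138,0.0279,0.001,0,0,0],[-1,-0.0138,0.0279,0.001,0,0,0],[-1,0,0,0,0,0,6.67],[-1,0,0,0,0,0,6.67],[-1,0,0,0,0,0,6.67]]]'
python3 -m crank '[[[-1,0,0,0,0,0,6.67],[-1,0,0,0,0,0,6.67],[-1,0,0,0,0,0,6.67],[-1,0,0,0,0,0,0],[-1,0,0,0,0,0,0]]]'
python3 d.py 441.5 -2 27 -120
python3 - <<'E'
from h import *
import json
m,im=snap('wrist','w6.png'); json.dump({k:np.array(v).tolist() for k,v in m.items() if not isinstance(v,str)},open('w6.json','w'))
E
```

```text
time_s: 16.9
position: [502.5, 206.1, 156.4]
eef_rot: [-0.0, 0.996, 0.087, 0.0]
contact_force: [0.9, -0.3, 0.8]
grip_width: 85.8
grip_force: 0.0
time_s: 17.32
position: [458.7, 56.7, 151.5]
eef_rot: [-0.0, 0.996, 0.087, 0.0]
contact_force: [0.4, -0.2, 0.9]
grip_width: 85.3
grip_force: 0.0
time_s: 17.73
position: [441.8, -2.2, 149.6]
eef_rot: [-0.0, 0.996, -0.091, 0.0]
contact_force: [-0.1, 0.9, 0.1]
grip_width: 85.7
grip_force: 0.0
time_s: 18.15
position: [441.9, -1.6, 149.5]
eef_rot: [-0.0, 0.966, -0.257, 0.0]
contact_force: [-0.3, -0.2, -0.4]
grip_width: 85.3
grip_force: 0.0
pos [441.9  -1.6 149.5] t 18.15 w 85.3 gf 0.0 F [-0.3 -0.2 -0.4]
yaw -119.8 turn [-0.  -0.   0.2]
shift now-frame [ -0.2   0.5 122.5] after-turn frame [-1.000e-01  5.000e-01  1.225e+02]
```

View pics/w6.png

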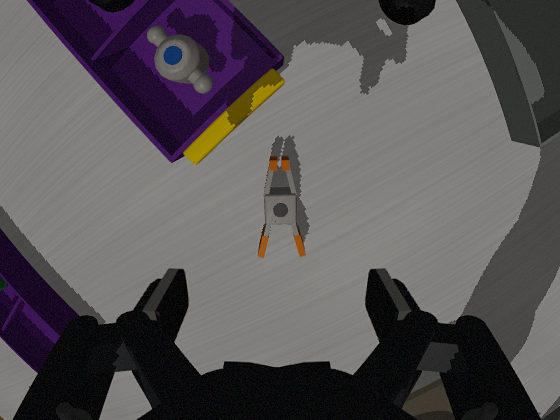

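```bash
python3 - <<'E'
from h import *
import json
print(at(json.load(open('w6.json')),280,210,26,True))
E
python3 -m crank '[[[-1,0,0,0.025,0,0,0],[-1,0,0,0.025,0,0,0],[-1,0,0,0.025,0,0,0],[-1,0,0,0.025,0,0,0],[-1,0,0,0.025,0,0,0]]]'
python3 -m crank '[[[-1,0,0,0.002,0,0,0],[1,0,0,0,0,0,0],[1,0,0,0,0,0,0],[1,0,0,0,0,0,0],[1,0,0,0,0,0,0]]]' 40
python3 -m crank '[[[1,0,0,0,0,0,0],[1,0,0,0,0,0,0],[1,0,0,0,0,0,0],[1,0,0,0,0,0,0],[1,0,0,0,0,0,0]]]'
```

```text
[440.1  -1.5  26. ]
time_s: 18.62
position: [441.9, -1.6, 23.4]
eef_rot: [-0.0, 0.966, -0.257, 0.0]
contact_force: [0.2, -0.4, -0.5]
grip_width: 85.6
grip_force: 0.0
time_s: 19.03
position: [442.9, -1.6, 23.8]
eef_rot: [-0.0, 0.966, -0.259, 0.001]
contact_force: [-0.5, 0.6, -0.5]
grip_width: 38.4
grip_force: 0.0
time_s: 19.45
position: [442.6, -1.8, 23.6]
eef_rot: [-0.0, 0.966, -0.259, 0.001]
contact_force: [-2.5, -0.2, 9.2]
grip_width: 25.3
grip_force: 39.1
```

```bash

python3 -m crank '[[[1,0,0,-0.025,0,0,0],[1,0,0,-0.025,0,0,0],[1,0,0,-0.025,0,0,0],[1,0,0,-0.025,0,0,0],[1,0,0,-0.025,0,0,0]]]'
python3 -m crank '[[[1,0,0,0,0,0,-6.8],[1,0,0,0,0,0,-6.8],[1,0,0,0,0,0,-6.8],[1,0,0,0,0,0,-6.8],[1,0,0,0,0,0,-6.8]]]'
python3 -m crank '[[[1,0,0,0,0,0,-6.8],[1,0,0,0,0,0,0],[1,0,0,0,0,0,0]]]'
python3 d.py 435 335.5 150 -79
```

```text
time_s: 19.87
position: [441.7, -1.7, 149.1]
eef_rot: [-0.0, 0.966, -0.259, 0.0]
contact_force: [0.7, 0.0, -0.9]
grip_width: 24.8
grip_force: 40.4
time_s: 20.28
position: [441.8, -1.7, 147.9]
eef_rot: [-0.0, 0.999, 0.038, 0.0]
contact_force: [-0.2, -0.3, -1.4]
grip_width: 25.1
grip_force: 40.4
time_s: 20.53
position: [441.8, -1.7, 147.6]
eef_rot: [-0.0, 0.996, 0.092, 0.0]
contact_force: [0.3, -0.6, -1.0]
grip_width: 25.3
grip_force: 40.4
pos [441.8  -1.7 147.6] t 20.53 w 25.3 gf 40.4 F [ 0.3 -0.6 -1. ]
yaw -79.4 turn [ 0.  -0.  -0.4]
shift now-frame [  55.2 -332.7   -2.4] after-turn frame [  57.6 -332.3   -2.4]
```

```bash

python3 -m crank '[[[1,0.0055,-0.0333,0,0,0,0],[1,0.0055,-0.0333,0,0,0,0],[1,0.0055,-0.0333,0,0,0,0],[1,0.0055,-0.0333,0,0,0,0],[1,0.0055,-0.0333,0,0,0,0]]]'
python3 -m crank '[[[1,0.0055,-0.0333,0,0,0,0],[1,0.0055,-0.0333,0,0,0,0],[1,0.0055,-0.0333,0,0,0,0],[1,0.0055,-0.0333,0,0,0,0],[1,0.0055,-0.0333,0,0,0,0]]]'
python3 -m crank '[[[1,0,0,0,0,0,0],[1,0,0,0,0,0,0]]]'
python3 d.py 435 335.5 29 -79
python3 - <<'E'
from h import *
import json
m,im=snap('wrist','w7.png'); json.dump({k:np.array(v).tolist() for k,v in m.items() if not isinstance(v,str)},open('w7.json','w'))
E
```

```text
time_s: 20.95
position: [437.4, 168.6, 147.7]
eef_rot: [-0.0, 0.996, 0.091, 0.0]
contact_force: [1.0, -0.0, -1.1]
grip_width: 24.9
grip_force: 40.4
time_s: 21.37
position: [433.4, 337.3, 147.5]
eef_rot: [-0.0, 0.996, 0.091, 0.0]
contact_force: [0.6, -0.1, -0.7]
grip_width: 25.1
grip_force: 40.4
time_s: 21.53
position: [432.7, 337.8, 147.1]
eef_rot: [-0.0, 0.996, 0.094, -0.0]
contact_force: [-0.1, -1.2, -1.3]
grip_width: 25.3
grip_force: 40.4
pos [432.7 337.8 147.1] t 21.53 w 25.3 gf 40.4 F [-0.1 -1.2 -1.3]
yaw -79.2 turn [-0.   0.  -0.2]
shift now-frame [  1.9   2.7 118.1] after-turn frame [  1.9   2.7 118.1]
```

View pics/w7.png

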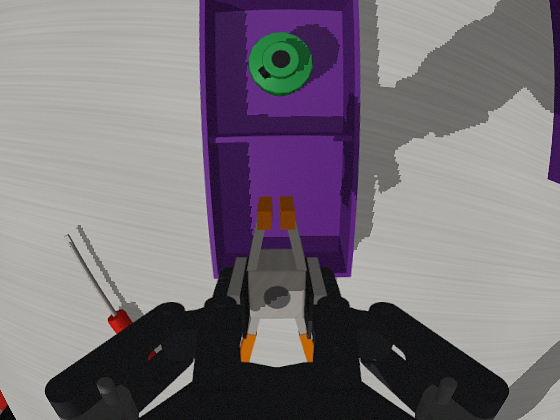

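The sprinkler stands upright in the far compartment at (281,60). The clamp is held level with its jaws towards the divider rim at v≈137, and the bin's near rim is at about v≈274.

```bash
python3 - <<'E'
from h import *
import json
m=json.load(open('w7.json'))
for u,v,z in [(209,137,45),(356,137,45),(215,276,45),(352,274,45),(200,2,45),(360,2,45),(281,58,62)]: print(u,v,at(m,u,v,z,True))
E
```

```text
209 137 [483.  397.7  45. ]
356 137 [502.5 296.1  45. ]
215 276 [374.8 379.4  45. ]
352 274 [396.8 271.1  45. ]
200 2 [578.9 422.   45. ]
360 2 [600.3 312.2  45. ]
281 58 [543.3 358.1  62. ]
```

```bash

python3 -m crank '[[[1,0.002,0.0025,0.025,0,0,0],[1,0,0,0.025,0,0,0],[1,0,0,0.025,0,0,0],[1,0,0,0.025,0,0,0],[1,0,0,0.014,0,0,0]]]'
python3 -m crank '[[[1,0,0,0.003,0,0,0],[1,0,0,0,0,0,0],[1,0,0,0,0,0,0]]]'
python3 d.py 435 335.5 29 -79
```

```text
time_s: 22.0
position: [435.6, 331.1, 30.8]
eef_rot: [0.001, 0.996, 0.092, -0.001]
contact_force: [-1.2, -0.2, -1.5]
grip_width: 25.4
grip_force: 40.4
time_s: 22.25
position: [436.8, 333.4, 31.4]
eef_rot: [-0.0, 0.996, 0.093, 0.001]
contact_force: [0.5, 0.7, -1.1]
grip_width: 25.5
grip_force: 40.4
pos [436.8 333.4  31.4] t 22.25 w 25.5 gf 40.4 F [ 0.5  0.7 -1.1]
yaw -79.3 turn [-0.  -0.1 -0.3]
shift now-frame [-1.4 -2.4  2.4] after-turn frame [-1.4 -2.4  2.4]
```

Lower 2 mm more, release, lift clear, and check with the fixed cameras.

```bash

python3 -m crank '[[[1,0,-0.002,0.0025,0,0,0],[1,0,0,0,0,0,0],[0,0,0,0,0,0,0],[0,0,0,0,0,0,0],[0,0,0,0,0,0,0]]]'
python3 -m crank '[[[-0.1,0,0,0,0,0,0],[-0.1,0,0,0,0,0,0],[-0.1,0,0,-0.025,0,0,0],[-0.1,0,0,-0.03,0,0,0],[-0.1,0,0,-0.035,0,0,0]]]'
python3 -m crank '[[[-0.1,0,0,-0.035,0,0,0],[-0.1,-0.02,0.03,-0.01,0,0,0],[-0.1,-0.02,0.03,0,0,0,0],[-0.1,0,0.04,0,0,0,0],[-0.1,0,0.04,0,0,0,0]]]'
python3 - <<'E'
from h import *
s=bot.state();print(s['position'],s['contact_force'])
_,a=snap('scene','s9.png');_,b=snap('side','t9.png')
c=cv2.resize(a[160:290,235:475],None,fx=3.2,fy=3.2,interpolation=cv2.INTER_CUBIC)
cv2.imwrite('pics/c9.png',c[:,:,::-1])
E
```

```text
time_s: 22.67
position: [435.9, 335.8, 28.3]
eef_rot: [-0.0, 0.996, 0.094, 0.0]
contact_force: [0.3, 0.2, -0.2]
grip_width: 42.5
grip_force: 0.0
time_s: 23.08
position: [434.7, 334.9, 117.6]
eef_rot: [0.001, 0.996, 0.094, -0.001]
contact_force: [1.4, 0.8, -0.1]
grip_width: 46.8
grip_force: 0.0
time_s: 23.5
position: [421.8, 189.7, 163.4]
eef_rot: [-0.0, 0.995, 0.095, 0.001]
contact_force: [1.6, -0.7, -0.3]
grip_width: 46.9
grip_force: 0.0
[421.76383147 189.7403259  163.38400517] [ 1.57597076 -0.74173302 -0.28393828]
```

View pics/c9.png

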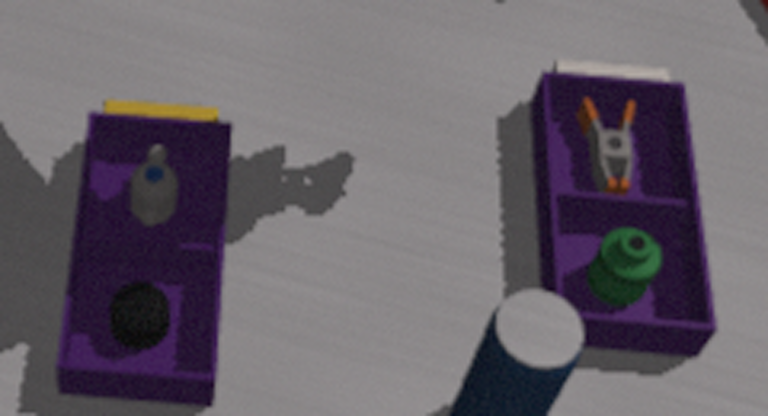

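View pics/t9.png

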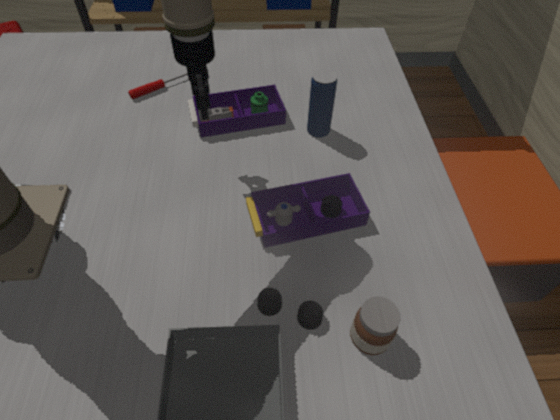

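All four parts are upright in their compartments: handle (283,213), cap (331,206), clamp (220,112) and sprinkler (260,101) in the side view. The tin is empty, and the can and jar have not moved. Handing in.

```bash
python3 -m crank '[[[-0.1,0,0,0,0,0,0],[-0.1,0,0,0,0,0,0],[-0.1,0,0,0,0,0,0]]]' | head -1; python3 -c "
from station import bot
print(bot.job_done())"
```

```text
time_s: 23.85
the job is handed in; nothing more can be done
None
```

Job handed in at about 24 s: the handle and cap are in the yellow-label bin and the clamp and sprinkler in the white-label bin, all upright in the right compartments in the final camera check, with the can and jar not visibly moved; the verdict was not reported back.

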